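# Turn over the drying tiles and set the stamped one aside

## Robot

A 6-joint arm with a two-finger parallel gripper is mounted at the origin on a cart in front of the work surface, level with it; the furniture and walls round the work are solid. World frame = base frame: x ahead of the robot, y to its left, z up, the work surface at z = 0. Lengths are in m, angles in degrees, forces in N, time in s.
With the tool pointing down it reaches from about 0.425 to 0.95 m from the base axis. Payload 14.7 kg.
Tool frame: the origin (TCP) lies midway between the tips of the shut fingers; the grasp point (between the pads) lies ctrl.tcp_to_grasp behind it (ctrl.tcp_to_grasp is the distance from the TCP to the grasp point, in m); z points along the fingers, y is the line along which they close (so a half turn about z gives the same grasp; the last joint's range is limited). The gripper opens to 85 mm and grips with 20 to 120 N. Pads are 22 mm wide; open, the fingers measure 114 mm over their backs; the gripper's body (76 mm by 85 mm) begins 54 mm behind the grasp point. The pads swing forward as they close: fully open they stand 13 mm farther back than shut.
Start: joints at [-76.868, 27.513, 91.461, -0, 61.026, -2.67], TCP at [0.177, -0.625, 0.231] pointing down, gripper open.
Joint ranges: [-157.49, 157.49], [-46.99, 117.5], [13.45, 153.17], [-89.5, 269.5], [5.16, 153.95], [-167.48, 167.48]. Speed limits (degrees/s): [108.29, 108.29, 136.94, 172.46, 172.46, 172.46].

## Interface

Orientations are given as a 3x3 rotation matrix whose columns are the frame's x, y, z axes.
In Python, from station import ctrl gives the robot as it stands.
- The arm moves only by the shell command python3 -m creep 'ROWS'. ROWS is JSON, a list that holds one entry, the list of rows, each a list of 5 numbers: the finger opening in m, from 0 to 0.0854, then the shift along the tool's x, y, z in m, then the turn about the tool's z in degrees. In form: [[[claw, x, y, z, yaw], ...]]. A call has 1 to 12 rows; each row is the pose to reach, as a shift and turn from the pose commanded when the call began, along the tool's axes at that moment; what a row does not reach only later rows make up. A row lasts 1/8 s, in which the tool goes at most 62.5 mm and 10.7 degrees, less where a joint would pass 70% of its speed; a pose out of reach is approached as far as the arm can. A call with a gripper value outside its range is refused whole. The fingers move at their own pace and stop on an object; the grip force is fixed at half the most. Time passes only in rows, so rows that repeat a pose let the fingers close. It gives the time, the measured TCP pose, the force, the opening and the grip force at its end, in the units of the state.
- ctrl.get_obs(): the state, without advancing time (a new reading comes with each control period).
- ctrl.read_camera(name): name is "scene" or "top" or "wrist"; returns (picture, depth): 400x640x3 uint8, blue, green, red; 400x640 float32, m along the optical axis (not along the pixel's ray), 0 where there is no reading.
- ctrl.camera_info(name): a dict with "K" (3x3 intrinsics, pixels), "k1" (the pictures are not rectified: a ray, as slopes to the right and down, at radius r is drawn at 1 + k1 r^2 times it, then the intrinsics apply), "cam_to_world" (4x4, takes a point from camera to world coordinates). Camera axes: x right, y down, z forward; pixel columns grow to the right and rows downward; lengths in m; the calibration is good to about 2 mm. A picture is of the moment at which its call begins: read the wrist's pose just before it. camera_info takes no time and is no camera call; for the wrist camera it gives the pose at the moment of the call.
- ctrl.finish_job(): hands the job in; it is judged then, once.
Trained networks look in the newest picture that a camera, given by its name, has taken for a name from the list of things; names that differ only in an ending like _2 or _b are one class to them, and where a whole thing is asked for, a point or a joint stands for the part that bears it (a point fixed in the world has none). Each returns a list of dicts, best first, with "score" (0 to 1); they miss things now and then, are a little off and sometimes report something else, mostly with a low value. They report only what shows in the picture. A call takes as long as a camera call. They do not tell look-alikes from the thing itself.
- ctrl.masks_of(camera, name): "pixels" (400x640 bool, what is visible of it) and "uv" ([column, row] in pixels, amid what is visible of it).
- ctrl.place_of(camera, name): "uv" ([column, row] in pixels: a listed point, or the origin of a listed thing).
The state is a dict: "t": time; "qpos": joint angles; "qvel": joint speeds; "joint_efforts": joint torques, N m; "eef_pos": TCP position; "orientation": TCP orientation; "ft_force": force on the tool from outside, world axes, zero at the start; "ft_torque": the same for the moment, N m; "width": finger opening in m; "finger_force": force on a finger pad.
Only numpy, scipy, OpenCV 4.12 (cv2) and the standard library are available. Lean on these libraries where they do the work, as an engineer would, in place of code of your own. Each camera call takes 0.05 s, during which the arm holds its last target. There are 200 camera calls.

## Task

The three combed tile pieces leaning in the drying rack are dry in front: take them up one by one and turn each over to look at its back. Those with a plain back go back into the rack the other way round, leaning as before but with the back facing out; the one with a pale round stamp on its back is laid flat in the foam-lined finds tray with the stamp up. Do not drop any of them, and leave the sample jar and the brush where they are.

Things in the scene. Friction and masses are not known exactly. Their poses are not given: they have to be found in the camera images.
- tile_a_mid (a point): one of three look-alike terracotta tile pieces, 90 mm high, 62 wide, 14 thick, 0.13 to 0.21 kg, in a bay of the rack; their order changes. Point: its centre. z axis: out of the combed face (six wavy grooves); plain back on the -z side; x: up the 90 mm side to the upper edge; y: along the width. At first it leans 30 degrees from upright, combed face forward and up (z axis 60 degrees from vertical; 120 once turned)
- tile_b_mid (a point): one of three look-alike terracotta tile pieces, 90 mm high, 62 wide, 14 thick, 0.13 to 0.21 kg, in a bay of the rack; their order changes. Point: its centre. z axis: out of the combed face (six wavy grooves); plain back on the -z side; x: up the 90 mm side to the upper edge; y: along the width. At first it leans 30 degrees from upright, combed face forward and up (z axis 60 degrees from vertical; 120 once turned)
- tile_c_mid (a point): one of three look-alike terracotta tile pieces, 90 mm high, 62 wide, 14 thick, 0.13 to 0.21 kg, in a bay of the rack; their order changes. Point: its centre. z axis: out of the combed face (six wavy grooves); plain back on the -z side; x: up the 90 mm side to the upper edge; y: along the width. At first it leans 30 degrees from upright, combed face forward and up (z axis 60 degrees from vertical; 120 once turned)
- stamp (a point): centre of the stamp on the back of just one of the three tiles: round, pale cream, 29 mm across (a ring round a disc with a small cross), mid-width, 31 mm above the tile's lower edge; the other backs are plain. Hidden behind the tile until that tile is taken up and turned. Its axes are those of its tile
- rack: wooden drying rack with three bays, 300 mm long, fixed. Origin: at table height, half-way along, straight below the line where ledge and back slats meet. x: level, from its front to the side the tiles lean to; y: along the rack; z up. Bays are centred at y -92, 0, +92 mm, 86 mm wide, parted by pegs 22 mm high; end cheeks at y +-138 to 150 mm, 86 mm high
- rack_ledge (a point): on the rack: middle of the line where ledge and back slats meet, 30 mm above the table; axes as the rack's. Slats rise from it along (0.5, 0, 0.866) for 49 mm and are 8 mm thick behind; the ledge runs forward along (-0.866, 0, 0.5) for 26 mm to a lip 6 mm high. So the upper 41 mm of a tile stands free on both sides
- rack_seat (a point): on the rack: where the centre of a tile seated in the middle bay lies, either way round (x 16 mm, z 72 mm in the rack's frame; the other bays 92 mm to either side along y). Axes as the rack's. A seated tile has its edge flat on the ledge and its face flat on the slats
- finds_tray: white open tray lined with dark grey foam, 150 mm (x) by 130 mm (y) outside, 20 mm high with a rounded rim (22 mm), walls 4 mm, fixed to the table; the foam's surface is 8 mm above the table. Origin: centre of its underside at table height, z up
- sample_jar: glass sample jar with a dark green lid, 68 mm across, 90 mm high, a loose bystander; origin: centre of its underside
- brush_wood: wooden brush lying on the table, 168 mm long, 28 mm wide, 21 mm high, a loose bystander; origin: below its middle, at table height
Things that resemble listed ones, but are neither listed nor needed, are in the scene too. What is shaped like the part that bears tile_b_mid but purple is not meant.

How it is judged:
By the outcome, as a careful person would: the job done as asked, in the order asked, and still so for the second after the job is handed in, with the robot touching nothing.
It also fails if it takes over 72 s, if anything falls off the work surface, if the arm or the gripper's body presses on something with over 40 N, if the wrist force passes 120 N, or if a joint passes its speed limit or range.

## Working session

There is one attempt and no reset: what is moved stays moved. The work goes in short steps, Python scripts to look and compute and a shell command to move; the robot and the scene stay as the last step left them, time stands still between calls to the robot, and variables do not carry over. Pictures are saved under pics/ and viewed, at most 10 in all, crops included, and the job is handed in when it is done.

```bash
ls; mkdir -p pics
cat > h.py <<'E'
import numpy as np, cv2
from station import ctrl
def shot(cam,name=None):
    ci=ctrl.camera_info(cam); im,d=ctrl.read_camera(cam)
    if name: cv2.imwrite('pics/'+name+'.png',im)
    return ci,im,d
def rays(ci,uv):
    K=np.array(ci['K']);uv=np.atleast_2d(np.array(uv,float))
    n=cv2.undistortPoints(uv.reshape(-1,1,2),K,np.array([ci['k1'],0,0,0,0.])).reshape(-1,2)
    return np.c_[n,np.ones(len(n))]
def world(ci,uv,z):
    p=rays(ci,uv)*np.atleast_1d(z)[:,None];T=np.array(ci['cam_to_world'])
    return p@T[:3,:3].T+T[:3,3]
def onplane(ci,uv,h):
    T=np.array(ci['cam_to_world']);r=rays(ci,uv)@T[:3,:3].T;o=T[:3,3]
    return o+r*((h-o[2])/r[:,2])[:,None]
def proj(ci,P):
    T=np.linalg.inv(ci['cam_to_world']);p=np.atleast_2d(P)@T[:3,:3].T+T[:3,3]
    n=p[:,:2]/p[:,2:];r2=(n**2).sum(1,keepdims=True);n=n*(1+ci['k1']*r2)
    K=np.array(ci['K']);return n*[K[0,0],K[1,1]]+[K[0,2],K[1,2]]
E
python3 - <<'E'
from h import *
np.set_printoptions(precision=4,suppress=True)
o=ctrl.get_obs();print(o['t'],o['eef_pos'],o['orientation'],ctrl.tcp_to_grasp)
for c in('scene','top'):
    ci,im,d=shot(c,c+'0');print(c,np.array(ci['cam_to_world']),ci['K'],ci['k1'])
    for n in('tile_a_mid','rack','rack_ledge','rack_seat','finds_tray','sample_jar','brush_wood'):
        for r in ctrl.place_of(c,n)[:4]:
            u,v=r['uv'];dd=d[int(np.clip(v,0,399)),int(np.clip(u,0,639))];print(n,round(r['score'],2),np.round([u,v]),world(ci,[u,v],dd)[0])
E
```

```text
pics
0.0 [ 0.1769 -0.625   0.2307] [[ 0.9622  0.2723 -0.0003]
 [ 0.2723 -0.9622  0.0012]
 [ 0.0001 -0.0012 -1.    ]] 0.0187
scene [[ 0.8841 -0.3594  0.2986  0.2161]
 [-0.4672 -0.6687  0.5784 -0.6365]
 [-0.0081 -0.6509 -0.7591  0.9063]
 [ 0.      0.      0.      1.    ]] [[387.9539   0.     318.6735]
 [  0.     387.9539 200.6433]
 [  0.       0.       1.    ]] -0.09123863253518284
tile_a_mid 0.6 [272. 181.] [0.4582 0.1297 0.0736]
tile_a_mid 0.43 [327. 179.] [0.6107 0.0701 0.0639]
rack 0.77 [304. 196.] [ 0.5417  0.0934 -0.0011]
rack_ledge 0.65 [305. 188.] [0.5414 0.082  0.0465]
rack_seat 0.98 [304. 180.] [0.5433 0.0941 0.0696]
finds_tray 0.86 [355. 293.] [ 0.5079 -0.2686  0.0057]
sample_jar 0.87 [390. 219.] [ 0.7055 -0.1318  0.0372]
sample_jar 0.5 [304. 179.] [0.5458 0.0986 0.0686]
brush_wood 0.93 [279. 256.] [ 0.3783 -0.083   0.0186]
top [[-0.0129 -0.9874  0.1576  0.3958]
 [-0.9998  0.0146  0.0094 -0.016 ]
 [-0.0116 -0.1575 -0.9875  1.0141]
 [ 0.      0.      0.      1.    ]] [[384.016    0.     313.3834]
 [  0.     384.016  201.0882]
 [  0.       0.       1.    ]] 0.004136732973321127
tile_a_mid 0.72 [257. 237.] [0.4587 0.131  0.081 ]
rack 0.86 [277. 211.] [0.5258 0.0865 0.0406]
rack 0.69 [256. 237.] [0.4588 0.1329 0.0876]
rack_ledge 0.57 [277. 207.] [0.5352 0.0867 0.051 ]
rack_seat 0.59 [273. 196.] [0.5608 0.0936 0.0777]
finds_tray 0.96 [412. 219.] [ 0.5059 -0.2646  0.0063]
sample_jar 0.85 [353. 141.] [ 0.6945 -0.108   0.0875]
brush_wood 0.74 [341. 270.] [ 0.3765 -0.0739  0.0166]
brush_wood 0.67 [348. 140.] [ 0.6974 -0.0953  0.0911]
brush_wood 0.34 [278. 208.] [0.5327 0.083  0.0448]
```

View pics/scene0.png

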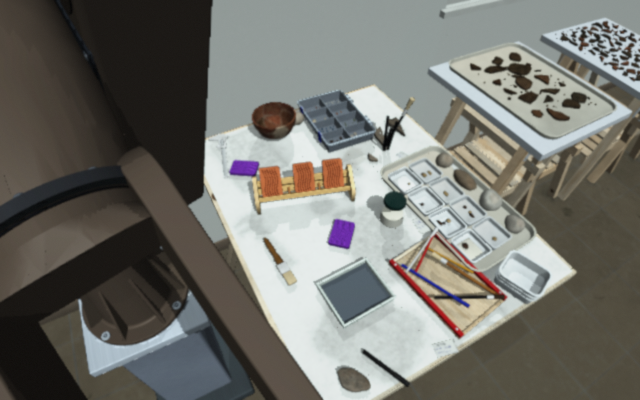

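View pics/top0.png

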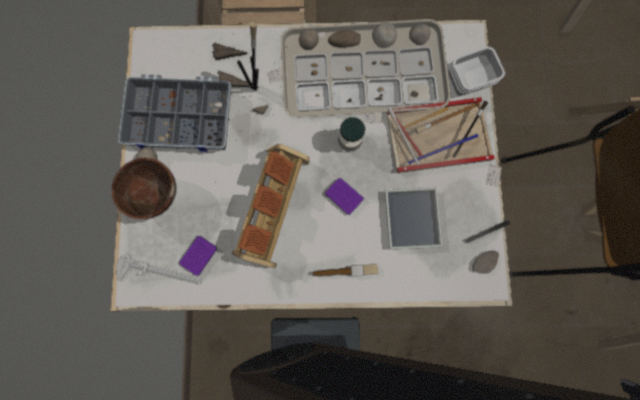

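Run:
```python
from h import *
np.set_printoptions(precision=4,suppress=True)
for c in('scene','top'):
    ci,im,d=shot(c)
    hsv=cv2.cvtColor(im,cv2.COLOR_BGR2HSV).astype(int)
    m=((hsv[...,0]<14)&(hsv[...,1]>130)&(hsv[...,2]>90)).astype(np.uint8)
    n,l,s,ce=cv2.connectedComponentsWithStats(m,connectivity=8)
    C=[]
    for i in range(1,n):
        if s[i,4]<150: continue
        v,u=np.nonzero((l==i)&(d>0));P=world(ci,np.c_[u,v],d[v,u])
        med=np.median(P,0)
        if not(0.35<med[0]<0.7 and -.05<med[1]<.25): continue
        q=P[np.linalg.norm(P-med,axis=1)<.06]
        A=np.c_[q[:,:2],np.ones(len(q))];co=np.linalg.lstsq(A,q[:,2],rcond=None)[0]
        nn=np.array([-co[0],-co[1],1]);nn/=np.linalg.norm(nn)
        box=cv2.boxPoints(cv2.minAreaRect(np.c_[u,v].astype(np.float32)))
        print(c,s[i,4],ce[i],'med',med,'mean',q.mean(0),'n',nn,'z',np.percentile(q[:,2],[2,98]));C.append(q.mean(0))
    C=np.array(C); 
    if len(C)>1:
        C=C[np.argsort(C[:,0])];dv=C[-1]-C[0];print('dir',dv/np.linalg.norm(dv),np.linalg.norm(dv),C.mean(0))
    for r in ctrl.place_of(c,'tile_a_mid'): print(r)
    if c=='top':
        for dec in [ctrl.masks_of(c,'finds_tray')]:
            mm=dec[0]['pixels'];v,u=np.nonzero(mm);b=cv2.boxPoints(cv2.minAreaRect(np.c_[u,v].astype(np.float32)));print('tray',onplane(ci,b,.02))
```

```text
scene 538 [332.5037 173.3755] med [0.6301 0.0721 0.0753] mean [0.6299 0.0719 0.0757] n [-0.2656 -0.8174  0.5112] z [0.0406 0.1116]
scene 547 [303.4516 177.0823] med [0.5459 0.0991 0.0764] mean [0.546  0.0992 0.076 ] n [-0.2646 -0.8176  0.5114] z [0.0402 0.1113]
scene 562 [270.3701 181.4786] med [0.4522 0.1294 0.0756] mean [0.4521 0.1296 0.0757] n [-0.2616 -0.8171  0.5138] z [0.04   0.1121]
dir [ 0.9513 -0.3084  0.    ] 0.18693799653159565 [0.5426 0.1002 0.0758]
{'uv': [270.4, 183.2], 'score': 0.71}
top 620 [278.6161 167.3806] med [0.6306 0.0783 0.0851] mean [0.6302 0.0781 0.0831] n [-0.2589 -0.7926  0.5521] z [0.0408 0.1144]
top 640 [267.5766 200.8938] med [0.5464 0.1054 0.0855] mean [0.5464 0.1051 0.0831] n [-0.2554 -0.7962  0.5484] z [0.0413 0.1143]
top 676 [254.8624 239.2929] med [0.4525 0.1354 0.0848] mean [0.4526 0.1353 0.0829] n [-0.2488 -0.7949  0.5534] z [0.0407 0.1141]
dir [ 0.9517 -0.3069  0.0008] 0.1865364434461201 [0.5431 0.1062 0.083 ]
{'uv': [254.6, 235.2], 'score': 0.86}
tray [[ 0.584  -0.1942  0.02  ]
 [ 0.5893 -0.337   0.02  ]
 [ 0.4307 -0.3347  0.02  ]
 [ 0.4254 -0.1955  0.02  ]]
```

```bash
cat >> h.py <<'E'
X=np.array([.308,.952])/np.hypot(.308,.952);Y=np.array([-X[1],X[0]]);O=np.array([.543,.0898])
YAW={'A':np.degrees(np.arctan2(.308,-.952)),'B':np.degrees(np.arctan2(-.308,.952))}
def R2W(rx,ry): return O+X*rx+Y*ry
def go(w,z,yaw=None):
    """tool-frame shift (m) and yaw (deg) from the present measured pose to world xy w, z"""
    o=ctrl.get_obs();R=np.array(o['orientation']);p=np.array(o['eef_pos'])
    dl=R.T@(np.r_[w,z]-p);cur=np.degrees(np.arctan2(R[1,0],R[0,0]))
    dy=0 if yaw is None else (-(yaw-cur)+180)%360-180
    return np.round(dl,4),round(dy,1)
def st():
    o=ctrl.get_obs();p=np.array(o['eef_pos']);e=p[:2]-O;R=np.array(o['orientation'])
    print('t',o['t'],'rack x,y,z mm',np.round([e@X*1e3,e@Y*1e3,p[2]*1e3],1),'yaw',round(np.degrees(np.arctan2(R[1,0],R[0,0])),1),'w',o['width'],'F',np.round(o['ft_force'],1),'fin',o['finger_force'],'q',np.round(o['qpos'],0))
E
python3 -c "
from h import *
print(go(R2W(.029,-.0883),.2,YAW['B']))"
```

```text
(array([ 0.6365, -0.5636,  0.0313]), np.float64(33.7))
```

```bash
python3 -m creep '[[[0.06,0.6365,-0.5636,0.01,33.7],[0.06,0.6365,-0.5636,0.01,33.7],[0.06,0.6365,-0.5636,0.01,33.7],[0.06,0.6365,-0.5636,0.01,33.7],[0.06,0.6365,-0.5636,0.01,33.7],[0.06,0.6365,-0.5636,0.01,33.7],[0.06,0.6365,-0.5636,0.01,33.7],[0.06,0.6365,-0.5636,0.01,33.7],[0.06,0.6365,-0.5636,0.01,33.7],[0.06,0.6365,-0.5636,0.01,33.7],[0.06,0.6365,-0.5636,0.03,33.7],[0.06,0.6365,-0.5636,0.03,33.7]]]'; python3 -c "
from h import *
st();print(go(R2W(.029,-.0883),.14,YAW['B']))"
```

```text
t: 2.55
eef_pos: [0.5796, 0.0025, 0.2119]
orientation: [[0.952, -0.307, 0.001], [-0.307, -0.952, -0.0], [0.001, -0.0, -1.0]]
ft_force: [1.1, -0.6, 1.1]
width: 0.0601
finger_force: 0.0
t 2.55 rack x,y,z mm [-71.9 -61.7 211.9] yaw -17.9 w 0.060075852894231306 F [ 1.1 -0.6  1.1] fin 0.0 q [ -3.  23. 102.  -0.  55. 105.]
(array([ 0.0266, -0.1008,  0.0719]), np.float64(0.0))
```

```bash
python3 -m creep '[[[0.06,0.0266,-0.1008,0.02,0],[0.06,0.0266,-0.1008,0.04,0],[0.06,0.0266,-0.1008,0.06,0],[0.06,0.0266,-0.1008,0.06,0]]]'
python3 - <<'E'
from h import *
st()
ci,im,d=shot('wrist','w1');T=np.array(ci['cam_to_world']);print(T[:3,3],T[:3,2])
hsv=cv2.cvtColor(im,cv2.COLOR_BGR2HSV).astype(int)
m=((hsv[...,0]<14)&(hsv[...,1]>130)&(hsv[...,2]>60)&(d>0))
v,u=np.nonzero(m);P=world(ci,np.c_[u,v],d[v,u]);rx=(P[:,:2]-O)@X*1e3;ry=(P[:,:2]-O)@Y*1e3;z=P[:,2]*1e3
for lo,hi in((-150,-45),(-45,45),(45,150)):
    k=(ry>lo)&(ry<hi)&(z>90)&(z<125)
    if k.sum()>50: print(lo,k.sum(),'ry',np.percentile(ry[k],[2,98]),'rx top',np.percentile(rx[k],[2,98]),'z',np.percentile(z[k],[2,98]))
E
```

```text
t: 3.05
eef_pos: [0.6337, 0.0886, 0.1502]
orientation: [[0.952, -0.307, -0.003], [-0.307, -0.952, -0.0], [-0.003, 0.001, -1.0]]
ft_force: [0.6, -0.9, 0.3]
width: 0.0602
finger_force: 0.0
t 3.05 rack x,y,z mm [ 26.8 -86.6 150.2] yaw -17.9 w 0.06016597264028997 F [ 0.6 -0.9  0.3] fin 0.0 q [  5.  32.  97.  -0.  51. 113.]
[0.70349194 0.06587226 0.29349859] [-0.27720825  0.08808981 -0.95676318]
-150 2738 ry [-118.02375155  -60.98556764] rx top [17.56858603 42.36967635] z [ 90.9986215  115.03534537]
-45 1710 ry [-30.3702007   19.54151282] rx top [17.49807069 42.29470185] z [ 90.59623001 115.26158594]
```

View pics/w1.png

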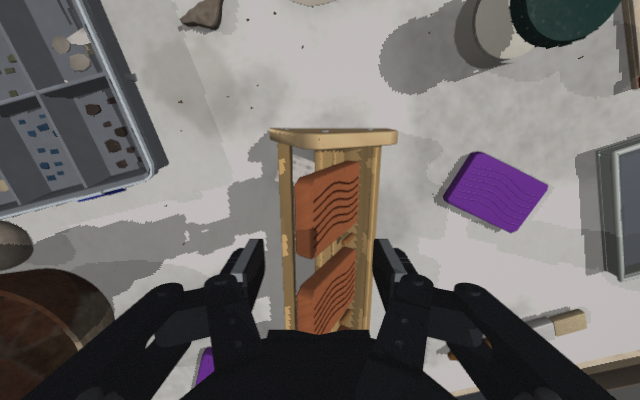

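```bash
python3 -m creep '[[[0.06,0.001,0,0.04,0],[0.06,0.001,0,0.064,0],[0.06,0.001,0,0.064,0],[0.035,0.001,-0.002,0.064,0],[0.035,0.001,-0.002,0.064,0],[0.03,0.001,0.008,0.064,0],[0.03,0.001,0.008,0.064,0],[0.024,0.001,0.018,0.064,0],[0.024,0.001,0.018,0.064,0],[0.02,0.001,0.026,0.064,0],[0.02,0.001,0.026,0.064,0]]]'; python3 -c "
from h import *
st()
c,im,d=shot('scene');im=cv2.resize(im[120:220,220:400],None,fx=4,fy=4);cv2.imwrite('pics/s1.png',im)"
```

```text
t: 4.47
eef_pos: [0.6275, 0.0626, 0.0877]
orientation: [[0.951, -0.308, -0.0], [-0.308, -0.951, -0.0], [-0.0, 0.0, -1.0]]
ft_force: [0.6, 0.8, -0.6]
width: 0.02
finger_force: 0.1
t 4.475 rack x,y,z mm [  0.1 -88.8  87.7] yaw -17.9 w 0.020023878334792192 F [ 0.6  0.8 -0.6] fin 0.09723041664983612 q [  3.  35. 101.  -0.  44. 111.]
```

View pics/s1.png

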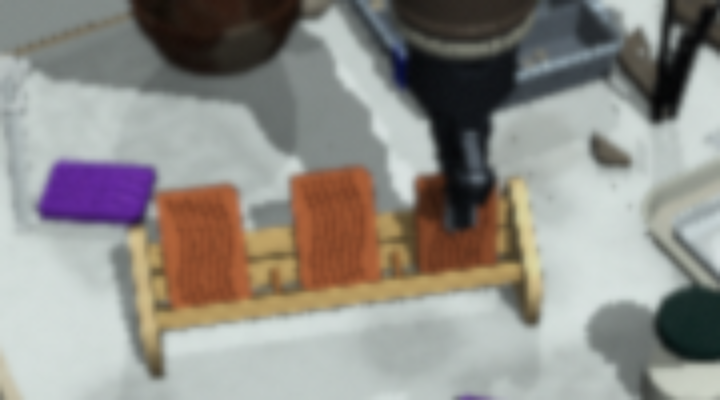

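```bash
python3 -m creep '[[[0.0,0,0.003,0,0],[0.0,0,0.003,0,0],[0.0,0,0.003,0,0],[0.0,0,0.003,-0.01,0],[0.0,0,0.003,-0.03,0],[0.0,0,0.003,-0.06,0],[0.0,0,0.003,-0.09,0],[0.0,0,0.003,-0.1,-10],[0.0,0,0.003,-0.1,-20],[0.0,0,0.003,-0.1,-30],[0.0,0,0.003,-0.1,-40],[0.0,0,0.003,-0.1,-50]]]';python3 -c "
from h import *
st()"; python3 -m creep '[[[0.0,0,0,0,-10.6],[0.0,0,0,0,-21.2],[0.0,0,0,0,-31.8],[0.0,0,0,0,-42.4],[0.0,0,0,0,-53],[0.0,0,0,0,-63.6],[0.0,0,0,0,-74],[0.0,0,0,0,-85],[0.0,0,0,0,-95],[0.0,0,0,0,-106],[0.0,0,0,0,-116],[0.0,0,0,0,-127]]]'
python3 - <<'E'
from h import *
st();print(go(R2W(-.0035,-.0895),.19,YAW['A']))
ci,im,d=shot('scene');p=proj(ci,np.r_[R2W(-.0035,-.0895),.16])[0];print(p);u,v=map(int,p)
cv2.imwrite('pics/s2.png',cv2.resize(im[v-50:v+50,u-60:u+60],None,fx=5,fy=5))
np.save('d.npy',d)
E
```

```text
t: 6.02
eef_pos: [0.627, 0.0607, 0.1884]
orientation: [[0.844, 0.536, 0.001], [0.536, -0.844, 0.0], [0.001, -0.0, -1.0]]
ft_force: [0.5, 1.3, -2.6]
width: 0.0132
finger_force: 58.5
t 6.025 rack x,y,z mm [ -1.8 -88.9 188.4] yaw 32.4 w 0.013248048085265918 F [ 0.5  1.3 -2.6] fin 58.53884696960449 q [ 3. 28. 97.  0. 55. 60.]
t: 7.52
eef_pos: [0.627, 0.0607, 0.1884]
orientation: [[-0.935, 0.355, 0.001], [0.355, 0.935, 0.0], [-0.0, 0.001, -1.0]]
ft_force: [0.2, 0.5, -1.7]
width: 0.0132
finger_force: 58.5
t 7.525 rack x,y,z mm [ -1.8 -88.8 188.4] yaw 159.2 w 0.013177478688076491 F [ 0.2  0.5 -1.7] fin 58.54237496852875 q [  3.  28.  97.   0.  55. -66.]
(array([-0.0007, -0.0017, -0.0016]), np.float64(-2.9))
[334.48223207 155.59564082]
```

View pics/s2.png

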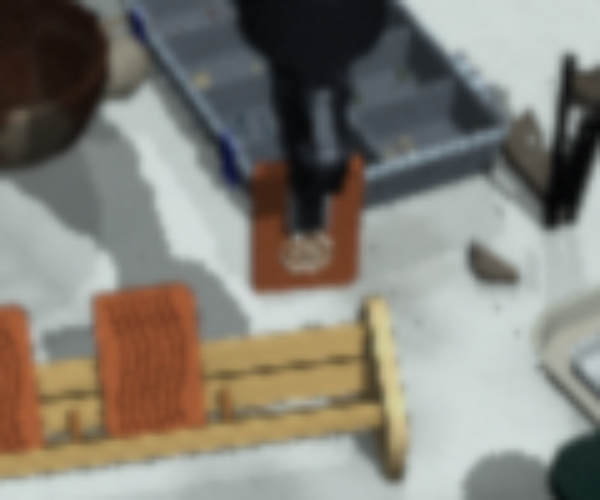

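```bash
python3 -m creep '[[[0.0,-0.0005,-0.003,0.02,-3],[0.0,-0.0005,-0.003,0.05,-3],[0.0,-0.0005,-0.003,0.075,-3],[0.0,-0.0005,-0.003,0.088,-3],[0.0,-0.0005,-0.003,0.095,-3],[0.0,-0.0005,-0.003,0.095,-3]]]';python3 -c "
from h import *
st()"
```

```text
t: 8.32
eef_pos: [0.6264, 0.0574, 0.093]
orientation: [[-0.95, 0.312, 0.0], [0.312, 0.95, 0.0], [-0.0, 0.0, -1.0]]
ft_force: [0.1, -0.1, -1.9]
width: 0.0135
finger_force: 58.6
t 8.325 rack x,y,z mm [ -5.1 -89.3  93. ] yaw 161.8 w 0.013518187764268297 F [ 0.1 -0.1 -1.9] fin 58.56819570064545 q [  2.  35. 101.   0.  44. -69.]
```

```bash
python3 -m creep '[[[0.0,0,0,0.002,0],[0.0,0,0,0.003,0],[0.0,0,0,0.003,0]]]'; python3 -m creep '[[[0.0,0,0,0.002,0],[0.0,0,0,0.002,0]]]'; python3 -c "
from h import *
st()"
```

```text
t: 8.7
eef_pos: [0.6263, 0.0573, 0.09]
orientation: [[-0.95, 0.312, 0.0], [0.312, 0.95, -0.0], [-0.0, 0.0, -1.0]]
ft_force: [0.1, 0.4, -1.5]
width: 0.0133
finger_force: 58.6
t: 8.95
eef_pos: [0.6265, 0.0575, 0.088]
orientation: [[-0.95, 0.312, 0.001], [0.312, 0.95, 0.0], [-0.0, 0.0, -1.0]]
ft_force: [1.6, 1.1, 1.3]
width: 0.0134
finger_force: 59.0
t 8.95 rack x,y,z mm [ -5.1 -89.4  88. ] yaw 161.8 w 0.013398189276074357 F [1.6 1.1 1.3] fin 58.960198760032654 q [  2.  35. 101.   0.  44. -69.]
```

```bash
python3 -m creep '[[[0.018,0,0.005,0,0],[0.02,0,0.011,0,0],[0.023,0,0.017,0,0],[0.025,0,0.022,0,0],[0.027,0,0.026,0,0],[0.029,0,0.03,0,0],[0.031,0,0.034,0,0],[0.033,0,0.037,0,0],[0.036,0,0.039,0,0],[0.038,0,0.039,0,0]]]'
python3 - <<'E'
from h import *
st();ci,im,d=shot('scene');u,v=327,172
cv2.imwrite('pics/s3.png',cv2.resize(im[v-40:v+40,u-60:u+60],None,fx=5,fy=5))
E
```

```text
t: 10.2
eef_pos: [0.6384, 0.0945, 0.0878]
orientation: [[-0.95, 0.311, 0.0], [0.311, 0.95, -0.0], [-0.0, 0.0, -1.0]]
ft_force: [0.6, 0.2, -0.1]
width: 0.0382
finger_force: 0.0
t 10.2 rack x,y,z mm [ 33.8 -89.3  87.8] yaw 161.9 w 0.038209611568259395 F [ 0.6  0.2 -0.1] fin 0.0 q [  6.  36.  99.  -0.  45. -66.]
```

View pics/s3.png

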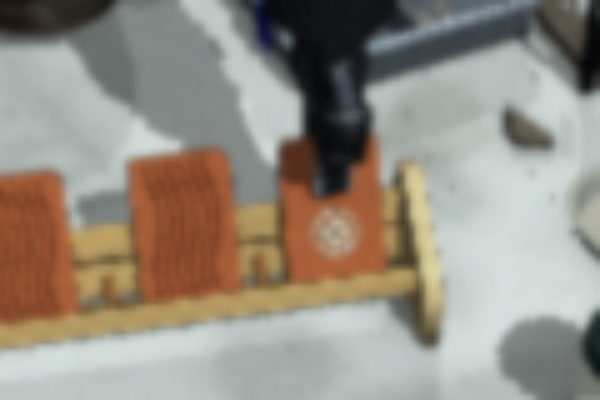

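```bash
python3 -m creep '[[[0.038,0,-0.001,-0.04,0],[0.038,0,-0.001,-0.07,0],[0.072,0,-0.001,-0.07,10],[0.072,0,-0.001,-0.07,20],[0.072,0,-0.001,-0.07,30],[0.072,0,-0.001,-0.07,40],[0.072,0,-0.001,-0.07,50],[0.072,0,-0.001,-0.07,60],[0.072,0,-0.001,-0.07,70],[0.072,0,-0.001,-0.07,80],[0.072,0,-0.001,-0.07,90],[0.072,0,-0.001,-0.07,90]]]'
python3 - <<'E'
from h import *
st();print(go(R2W(.0327,-.0895),.12,YAW['A']-90))
ci,im,d=shot('wrist','w2')
o=ctrl.get_obs();R=np.array(o['orientation']);p=np.array(o['eef_pos'])
v,u=np.nonzero(d>0);P=world(ci,np.c_[u,v],d[v,u]);L=(P-p)@R
k=(abs(abs(L[:,1])-.043)<.012)&(abs(L[:,0])<.011)&(L[:,2]>-.05)&(L[:,2]<.03)
if k.sum():print(k.sum(),'tip z rel tcp',np.percentile(L[k,2],[1,50,90,99,100]))
hsv=cv2.cvtColor(im,cv2.COLOR_BGR2HSV).astype(int)[v,u]
m=(hsv[:,0]<14)&(hsv[:,1]>130)&(hsv[:,2]>60)
P=P[m];rx=(P[:,:2]-O)@X*1e3;ry=(P[:,:2]-O)@Y*1e3;z=P[:,2]*1e3
for lo,hi in((-150,-45),(-45,45),(45,150)):
    k=(ry>lo)&(ry<hi)&(z>85)&(z<125)
    if k.sum()>50: print(lo,k.sum(),'ry',np.percentile(ry[k],[2,98]),'rx top',np.percentile(rx[k],[2,98]),'z',np.percentile(z[k],[2,98]))
E
```

```text
t: 11.75
eef_pos: [0.638, 0.0933, 0.1578]
orientation: [[0.311, 0.95, 0.0], [0.95, -0.311, 0.0], [0.0, 0.0, -1.0]]
ft_force: [0.4, -0.2, -0.3]
width: 0.0723
finger_force: 0.0
t 11.75 rack x,y,z mm [ 32.6 -89.4 157.8] yaw 71.9 w 0.07230690398242032 F [ 0.4 -0.2 -0.3] fin 0.0 q [ 6. 31. 96.  0. 52. 24.]
(array([0.0001, 0.0001, 0.0378]), np.float64(-0.2))
3779 tip z rel tcp [-0.04804585 -0.03321433 -0.01699574 -0.01048954 -0.00878712]
-150 1927 ry [-118.08852605  -61.36473393] rx top [14.81894171 42.92733068] z [ 86.7660536  115.19503354]
-45 2129 ry [-30.61157396  27.15942739] rx top [15.63327589 42.94128589] z [ 87.54473137 115.51393238]
45 2443 ry [ 68.12217353 125.10293145] rx top [16.80805381 42.90617695] z [ 87.17474689 115.21491631]
```

View pics/w2.png

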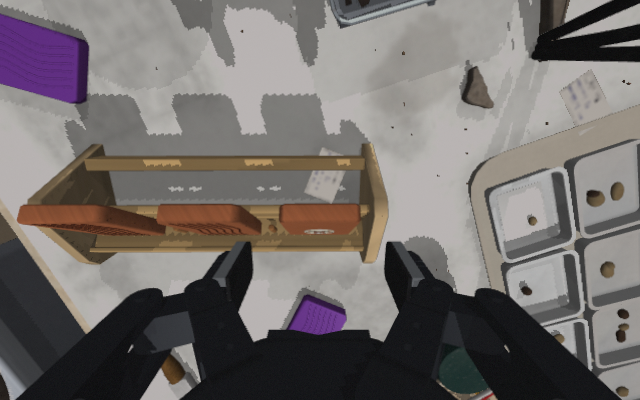

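```bash
python3 -m creep '[[[0.072,0,0,0.04,0],[0.072,0,0,0.065,0],[0.072,0,0,0.073,0],[0.0,0,0,0.073,0],[0.0,0,0,0.073,0],[0.0,0,0,0.073,0],[0.0,0,0,0.073,0]]]'; python3 -c "
from h import *
st()"; python3 -m creep '[[[0.0,0,0,-0.003,0],[0.0,0,0,-0.01,0],[0.0,-0.0,0,-0.02,0],[0.0,-0.005,0,-0.04,0],[0.0,-0.005,0,-0.06,0]]]'
python3 - <<'E'
from h import *
st();ci,im,d=shot('scene');u,v=327,160
cv2.imwrite('pics/s4.png',cv2.resize(im[v-50:v+50,u-60:u+60],None,fx=5,fy=5))
E
```

```text
t: 12.68
eef_pos: [0.6383, 0.0935, 0.0853]
orientation: [[0.311, 0.95, 0.001], [0.95, -0.311, 0.0], [0.0, 0.001, -1.0]]
ft_force: [-0.3, -0.4, -2.5]
width: 0.0608
finger_force: 65.1
t 12.675 rack x,y,z mm [ 32.9 -89.5  85.3] yaw 71.9 w 0.060831749794520586 F [-0.3 -0.4 -2.5] fin 65.05432963371277 q [ 6. 37. 99.  0. 44. 24.]
t: 13.3
eef_pos: [0.6365, 0.0882, 0.1466]
orientation: [[0.312, 0.95, 0.0], [0.95, -0.312, -0.0], [0.0, 0.0, -1.0]]
ft_force: [-0.3, 0.1, -1.3]
width: 0.0601
finger_force: 65.3
t 13.3 rack x,y,z mm [ 27.3 -89.5 146.6] yaw 71.8 w 0.0600900585152901 F [-0.3  0.1 -1.3] fin 65.28364419937134 q [ 5. 32. 97. -0. 51. 23.]
```

View pics/s4.png

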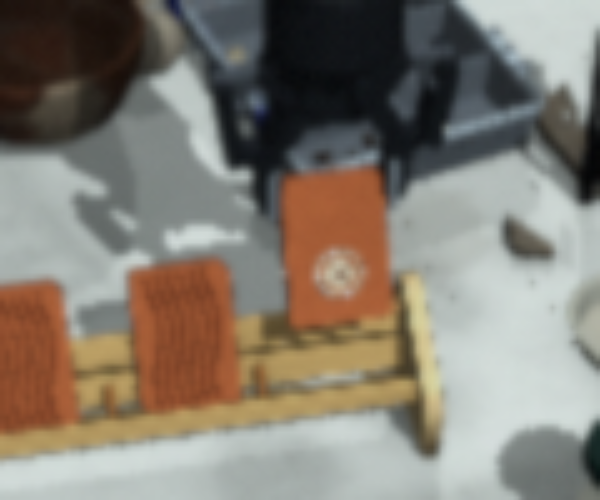

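Run:
```python
from h import *
print(go(np.array([.501,-.265]),.2,0.))
```

```text
(array([-0.3784, -0.0197, -0.0513]), np.float64(71.8))
```

```bash
python3 -m creep '[[[0.0,-0.01,0,-0.04,0],[0.0,-0.04,-0.002,-0.053,6],[0.0,-0.08,-0.004,-0.053,14],[0.0,-0.12,-0.006,-0.053,22],[0.0,-0.16,-0.008,-0.053,30],[0.0,-0.20,-0.010,-0.053,38],[0.0,-0.24,-0.012,-0.053,46],[0.0,-0.28,-0.014,-0.053,54],[0.0,-0.32,-0.016,-0.053,62],[0.0,-0.36,-0.018,-0.053,70],[0.0,-0.3784,-0.0197,-0.053,71.8],[0.0,-0.3784,-0.0197,-0.053,71.8]]]'
cat >> h.py <<'E'
def orange(cam,c,r,zlo,zhi):
    ci,im,d=shot(cam);hsv=cv2.cvtColor(im,cv2.COLOR_BGR2HSV).astype(int)
    m=(hsv[...,0]<16)&(hsv[...,1]>110)&(hsv[...,2]>60)&(d>0)
    v,u=np.nonzero(m);P=world(ci,np.c_[u,v],d[v,u])
    return P[(np.linalg.norm(P[:,:2]-c,axis=1)<r)&(P[:,2]>zlo)&(P[:,2]<zhi)]
def plane(P):
    q=P-np.median(P,0);s,w,n=np.linalg.svd(q,full_matrices=False);n=n[2]*np.sign(n[2][2]);return n
def info(P):
    if len(P)<20: print('few',len(P));return
    print(len(P),'mean',P.mean(0).round(4),'min',np.percentile(P,1,axis=0).round(4),'max',np.percentile(P,99,axis=0).round(4),'n',plane(P).round(3))
E
python3 - <<'E'
from h import *
st()
for c in('scene','top'): info(orange(c,np.array([.48,-.265]),.1,.02,.3))
ci,im,d=shot('top')
# tray rim / foam: points with 15..25 mm height near tray
v,u=np.nonzero(d>0);P=world(ci,np.c_[u,v],d[v,u]);k=(abs(P[:,0]-.507)<.1)&(abs(P[:,1]+.265)<.09)&(P[:,2]>.016)&(P[:,2]<.028)
print(k.sum(),np.percentile(P[k],[1,99],axis=0))
E
```

```text
t: 14.85
eef_pos: [0.4996, -0.2656, 0.1982]
orientation: [[1.0, 0.001, 0.0], [0.001, -1.0, -0.0], [0.0, 0.0, -1.0]]
ft_force: [-1.2, 0.5, -2.2]
width: 0.0608
finger_force: 66.2
t 14.85 rack x,y,z mm [-351.5  -68.   198.2] yaw 0.0 w 0.06075350287375149 F [-1.2  0.5 -2.2] fin 66.20210409164429 q [-31.  23. 105.   0.  52.  59.]
673 mean [ 0.4802 -0.2702  0.1932] min [ 0.4574 -0.2982  0.1538] max [ 0.5046 -0.2398  0.2279] n [-0.882 -0.005  0.472]
144 mean [ 0.4716 -0.2449  0.1804] min [ 0.459  -0.2633  0.1577] max [ 0.4863 -0.2336  0.206 ] n [-0.871  0.025  0.491]
392 [[ 0.42708276 -0.3276172   0.01628251]
 [ 0.58482777 -0.19550748  0.02546309]]
```

```bash
python3 -m creep '[[[0.0,-0.005,-0.003,0.05,0],[0.0,-0.005,-0.003,0.1,0],[0.0,-0.005,-0.003,0.125,0],[0.0,-0.005,-0.003,0.132,0],[0.0,-0.005,-0.003,0.132,0]]]'; python3 -c "
from h import *
st()"; python3 -m creep '[[[0.0,0,0,0.003,0],[0.0,0,0,0.006,0],[0.0,0.006,0,0.009,0],[0.0,0.012,0,0.013,0],[0.0,0.018,0,0.018,0],[0.0,0.022,0,0.022,0]]]'
python3 - <<'E'
from h import *
st();info(orange('scene',np.array([.49,-.265]),.1,.0,.3))
E
```

```text
t: 15.62
eef_pos: [0.4954, -0.2613, 0.0661]
orientation: [[1.0, 0.002, 0.0], [0.002, -1.0, 0.0], [0.0, -0.0, -1.0]]
ft_force: [0.4, -0.9, -1.4]
width: 0.0607
finger_force: 66.1
t 15.625 rack x,y,z mm [-348.7  -62.7   66.1] yaw 0.1 w 0.06070747170273272 F [ 0.4 -0.9 -1.4] fin 66.09780550003052 q [-31.  33. 111.   0.  36.  59.]
t: 16.38
eef_pos: [0.5192, -0.2627, 0.0455]
orientation: [[1.0, 0.001, 0.004], [0.001, -1.0, -0.002], [0.004, 0.002, -1.0]]
ft_force: [4.7, 0.2, 13.6]
width: 0.0607
finger_force: 70.6
t 16.375 rack x,y,z mm [-342.7  -85.9   45.5] yaw 0.0 w 0.06070020059083486 F [ 4.7  0.2 13.6] fin 70.61100125312805 q [-30.  36. 109.   0.  35.  60.]
651 mean [ 0.4891 -0.265   0.047 ] min [ 0.4561 -0.2951  0.0082] max [ 0.5205 -0.2261  0.0751] n [-0.682  0.051  0.73 ]
```

```bash
python3 -m creep '[[[0.0,0.004,0,0.004,0],[0.0,0.008,0,0.009,0],[0.0,0.012,0,0.014,0],[0.0,0.015,0,0.018,0],[0.0,0.018,0,0.023,0],[0.0,0.020,0,0.028,0],[0.0,0.022,0,0.033,0],[0.0,0.022,0,0.033,0]]]'
python3 - <<'E'
from h import *
st();info(orange('scene',np.array([.49,-.265]),.1,.0,.3))
E
```

```text
t: 17.42
eef_pos: [0.5407, -0.2625, 0.012]
orientation: [[1.0, 0.001, 0.003], [0.001, -1.0, -0.002], [0.003, 0.002, -1.0]]
ft_force: [3.5, -0.8, 7.8]
width: 0.061
finger_force: 71.3
t 17.425 rack x,y,z mm [-335.9 -106.3   12. ] yaw 0.1 w 0.06095274285071157 F [ 3.5 -0.8  7.8] fin 71.33314490318298 q [-29.  40. 107.   0.  33.  61.]
713 mean [ 0.5024 -0.2649  0.0307] min [ 0.4609 -0.2948  0.0078] max [ 0.5437 -0.2245  0.0805] n [-0.28   0.07   0.958]
```

```bash
python3 -m creep '[[[0.0,0.001,0,0.004,0],[0.0,0.002,0,0.008,0],[0.0,0.0025,0,0.0105,0],[0.0,0.0025,0,0.0105,0]]]'
python3 - <<'E'
from h import *
st();info(orange('scene',np.array([.49,-.265]),.1,.0,.045))
E
```

```text
t: 17.98
eef_pos: [0.543, -0.2626, 0.0028]
orientation: [[1.0, 0.001, 0.003], [0.001, -1.0, -0.002], [0.003, 0.002, -1.0]]
ft_force: [-1.7, 1.0, 29.4]
width: 0.061
finger_force: 84.0
t 17.975 rack x,y,z mm [-335.3 -108.5    2.8] yaw 0.1 w 0.061044531328548736 F [-1.7  1.  29.4] fin 83.9725035225274 q [-29.  41. 107.  -0.  32.  61.]
679 mean [ 0.503  -0.2651  0.0253] min [ 0.4619 -0.2945  0.0073] max [ 0.5453 -0.2257  0.0331] n [-0.139  0.011  0.99 ]
```

```bash
python3 -m creep '[[[0.061,0,0,-0.0005,0],[0.0613,0,0,-0.001,0],[0.0615,0,0,-0.001,0]]]'; python3 -m creep '[[[0.0617,0,0,0,0],[0.0618,0,0,0,0]]]';  python3 - <<'E'
from h import *
st();info(orange('scene',np.array([.49,-.265]),.1,.0,.045))
E
```

```text
t: 18.4
eef_pos: [0.5428, -0.2625, 0.0026]
orientation: [[1.0, 0.001, 0.003], [0.001, -1.0, -0.002], [0.003, 0.002, -1.0]]
ft_force: [2.3, 0.3, 12.7]
width: 0.0617
finger_force: 30.3
t: 18.65
eef_pos: [0.5428, -0.2625, 0.0025]
orientation: [[1.0, 0.001, 0.003], [0.001, -1.0, -0.001], [0.003, 0.001, -1.0]]
ft_force: [2.4, -0.2, 11.5]
width: 0.0621
finger_force: 16.1
t 18.65 rack x,y,z mm [-335.3 -108.2    2.5] yaw 0.0 w 0.06208698600926479 F [ 2.4 -0.2 11.5] fin 16.11779856015346 q [-29.  41. 107.   0.  32.  61.]
681 mean [ 0.5028 -0.2651  0.0252] min [ 0.4616 -0.2943  0.0066] max [ 0.5459 -0.2255  0.033 ] n [-0.135  0.005  0.991]
```

Grip force falls gradually with the commanded opening; I continue in fine steps.

```bash
python3 -m creep '[[[0.0619,0,0,0,0],[0.062,0,0,0,0],[0.0621,0,0,0,0]]]'; python3 -m creep '[[[0.0622,0,0,0,0],[0.0623,0,0,0,0],[0.0624,0,0,0,0],[0.0625,0,0,0,0]]]';  python3 - <<'E'
from h import *
st();info(orange('scene',np.array([.49,-.265]),.1,.0,.045))
E
```

```text
t: 19.08
eef_pos: [0.5428, -0.2625, 0.0024]
orientation: [[1.0, 0.001, 0.003], [0.001, -1.0, -0.001], [0.003, 0.001, -1.0]]
ft_force: [2.0, -1.5, 9.0]
width: 0.0623
finger_force: 4.9
t: 19.58
eef_pos: [0.5427, -0.2627, 0.0023]
orientation: [[1.0, 0.001, 0.003], [0.001, -1.0, -0.002], [0.003, 0.002, -1.0]]
ft_force: [1.6, -3.0, 7.1]
width: 0.0627
finger_force: 3.8
t 19.575 rack x,y,z mm [-335.4 -108.2    2.3] yaw 0.0 w 0.06265643568627575 F [ 1.6 -3.   7.1] fin 3.7783375425732757 q [-29.  41. 107.  -0.  32.  61.]
663 mean [ 0.5046 -0.2647  0.0204] min [ 0.4627 -0.2943  0.0084] max [ 0.5488 -0.2279  0.0249] n [-0.01  -0.004  1.   ]
```

```bash
python3 -m creep '[[[0.07,0,0,0,0],[0.075,0,0,0,0],[0.075,0,0,-0.03,0],[0.075,0,0,-0.09,0],[0.06,0.002,-0.04,-0.15,4],[0.06,0.004,-0.09,-0.18,8],[0.06,0.005,-0.14,-0.18,12],[0.06,0.006,-0.2,-0.18,17.9],[0.06,0.008,-0.26,-0.18,17.9],[0.06,0.01,-0.32,-0.18,17.9],[0.06,0.0108,-0.36,-0.17,17.9],[0.06,0.0108,-0.3796,-0.15,17.9]]]'; python3 -m creep '[[[0.06,0,0,0,0],[0.06,0,0,0,0]]]'
python3 - <<'E'
from h import *
st();info(orange('scene',np.array([.507,-.265]),.1,.0,.045));print(go(R2W(.029,-.0017),.0865,YAW['B']))
E
```

```text
t: 21.12
eef_pos: [0.552, 0.1203, 0.1515]
orientation: [[0.952, -0.305, 0.001], [-0.305, -0.952, 0.0], [0.001, -0.001, -1.0]]
ft_force: [0.4, -0.4, 0.8]
width: 0.0597
finger_force: 0.0
t: 21.38
eef_pos: [0.5519, 0.1174, 0.1516]
orientation: [[0.952, -0.307, -0.0], [-0.307, -0.952, -0.0], [-0.0, 0.0, -1.0]]
ft_force: [-0.1, -0.6, 0.3]
width: 0.0599
finger_force: 0.0
t 21.375 rack x,y,z mm [2.900e+01 1.000e-01 1.516e+02] yaw -17.8 w 0.0598797088027442 F [-0.1 -0.6  0.3] fin 0.0 q [  9.  26. 107.  -0.  46. 117.]
726 mean [ 0.507 -0.266  0.02 ] min [ 0.4629 -0.2944  0.0069] max [ 0.5498 -0.2272  0.0246] n [-0.005  0.002  1.   ]
(array([ 0.0014, -0.0002,  0.0653]), np.float64(0.0))
```

```bash
python3 -m creep '[[[0.06,0.001,0,0.04,0],[0.06,0.001,0,0.064,0],[0.06,0.001,0,0.064,0],[0.035,0.001,-0.002,0.064,0],[0.035,0.001,-0.002,0.064,0],[0.03,0.001,0.008,0.064,0],[0.03,0.001,0.008,0.064,0],[0.024,0.001,0.018,0.064,0],[0.024,0.001,0.018,0.064,0],[0.02,0.001,0.027,0.064,0],[0.02,0.001,0.029,0.064,0]]]'; python3 -m creep '[[[0.0,0,0.003,0,0],[0.0,0,0.003,0,0],[0.0,0,0.003,0,0],[0.0,0,0.003,-0.01,0],[0.0,0,0.003,-0.03,0],[0.0,0,0.003,-0.06,0],[0.0,0,0.003,-0.09,0],[0.0,0,0.003,-0.1,-10],[0.0,0,0.003,-0.1,-20],[0.0,0,0.003,-0.1,-30],[0.0,0,0.003,-0.1,-40],[0.0,0,0.003,-0.1,-50]]]'; python3 -c "
from h import *
st();info(orange('scene',R2W(0,0),.045,.12,.3))"
```

```text
t: 22.8
eef_pos: [0.5436, 0.0894, 0.0872]
orientation: [[0.952, -0.307, -0.0], [-0.307, -0.952, -0.0], [-0.0, 0.0, -1.0]]
ft_force: [-1.0, 0.5, 0.2]
width: 0.02
finger_force: 0.1
t: 24.3
eef_pos: [0.5431, 0.0875, 0.1878]
orientation: [[0.844, 0.537, 0.001], [0.537, -0.844, 0.0], [0.001, 0.0, -1.0]]
ft_force: [0.9, 0.3, -1.9]
width: 0.0132
finger_force: 58.3
t 24.3 rack x,y,z mm [ -2.2  -0.9 187.8] yaw 32.5 w 0.013225475967747334 F [ 0.9  0.3 -1.9] fin 58.29263627529144 q [  6.  22. 107.   0.  50.  63.]
248 mean [0.5321 0.0736 0.1852] min [0.5158 0.0638 0.1447] max [0.5667 0.0928 0.2278] n [ 0.507 -0.86   0.055]
```

Gripped upright; continue the half turn, check the back, then lower to just above the ledge.

```bash
python3 -m creep '[[[0.0,0,0,0,-10.6],[0.0,0,0,0,-21.2],[0.0,0,0,0,-31.8],[0.0,0,0,0,-42.4],[0.0,0,0,0,-53],[0.0,0,0,0,-63.6],[0.0,0,0,0,-74],[0.0,0,0,0,-85],[0.0,0,0,0,-95],[0.0,0,0,0,-106],[0.0,0,0,0,-116],[0.0,0,0,0,-127]]]'
python3 - <<'E'
from h import *
st();print(go(R2W(-.005,-.0012),.0905,YAW['A']))
ci,im,d=shot('scene');u,v=map(int,proj(ci,np.r_[R2W(-.0035,-.001),.15])[0]);c=im[v-45:v+45,u-60:u+60]
hsv=cv2.cvtColor(c,cv2.COLOR_BGR2HSV).astype(int);o=(hsv[...,0]<16)&(hsv[...,1]>110)
cv2.imwrite('pics/s5.png',cv2.resize(c,None,fx=5,fy=5))
E
```

```text
t: 25.85
eef_pos: [0.5431, 0.0874, 0.1877]
orientation: [[-0.934, 0.357, 0.0], [0.357, 0.934, 0.0], [-0.0, 0.0, -1.0]]
ft_force: [-0.8, -1.0, -1.1]
width: 0.0134
finger_force: 58.3
t 25.85 rack x,y,z mm [ -2.2  -0.8 187.7] yaw 159.1 w 0.013387188545031202 F [-0.8 -1.  -1.1] fin 58.29550802707672 q [  6.  22. 107.   0.  50. -63.]
(array([-0.0005, -0.0028,  0.0972]), np.float64(-3.0))
```

View pics/s5.png

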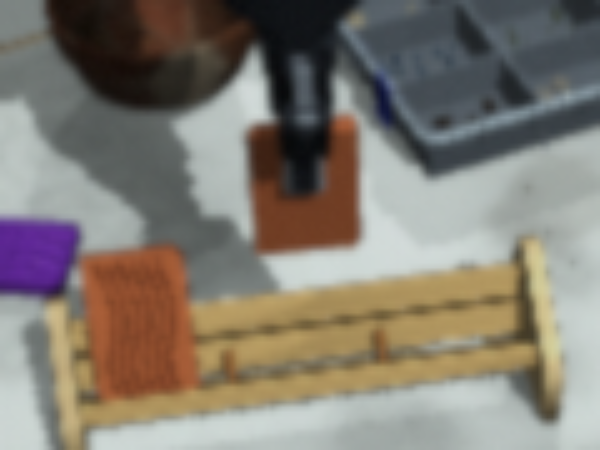

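```bash
python3 -m creep '[[[0.0,-0.0005,-0.003,0.02,-3],[0.0,-0.0005,-0.003,0.05,-3],[0.0,-0.0005,-0.003,0.075,-3],[0.0,-0.0005,-0.003,0.09,-3],[0.0,-0.0005,-0.003,0.097,-3],[0.0,-0.0005,-0.003,0.097,-3]]]'; python3 -m creep '[[[0.0,0,0,0.002,0],[0.0,0,0,0.002,0]]]'; python3 -c "
from h import *
st()"
```

```text
t: 26.65
eef_pos: [0.5425, 0.0842, 0.0904]
orientation: [[-0.95, 0.312, -0.0], [0.312, 0.95, 0.0], [0.0, 0.0, -1.0]]
ft_force: [-0.3, 0.5, -1.9]
width: 0.0129
finger_force: 58.3
t: 26.9
eef_pos: [0.5427, 0.0842, 0.0887]
orientation: [[-0.95, 0.311, 0.001], [0.311, 0.95, 0.0], [-0.001, 0.0, -1.0]]
ft_force: [-0.5, -0.4, -2.4]
width: 0.0137
finger_force: 58.3
t 26.9 rack x,y,z mm [-5.4 -1.4 88.7] yaw 161.9 w 0.013705372172370006 F [-0.5 -0.4 -2.4] fin 58.31735014915466 q [  6.  30. 112.   0.  38. -66.]
```

```bash
python3 -m creep '[[[0.0,0,0,0.0015,0],[0.0,0,0,0.0015,0]]]'; python3 -m creep '[[[0.0,0,0,0.001,0],[0.0,0,0,0.001,0]]]'
```

```text
t: 27.15
eef_pos: [0.5431, 0.0845, 0.0875]
orientation: [[-0.95, 0.311, 0.002], [0.311, 0.95, 0.0], [-0.001, 0.001, -1.0]]
ft_force: [0.3, 2.9, 6.6]
width: 0.0134
finger_force: 59.5
t: 27.4
eef_pos: [0.5433, 0.0847, 0.0872]
orientation: [[-0.95, 0.311, 0.002], [0.311, 0.95, 0.001], [-0.002, 0.001, -1.0]]
ft_force: [-3.6, 5.5, 20.8]
width: 0.0132
finger_force: 61.6
```

```bash
python3 -m creep '[[[0.0,0,0,-0.001,0],[0.018,0,0.005,-0.001,0],[0.02,0,0.011,-0.001,0],[0.023,0,0.017,-0.001,0],[0.025,0,0.022,-0.001,0],[0.027,0,0.026,-0.001,0],[0.029,0,0.03,-0.001,0],[0.031,0,0.034,-0.001,0],[0.033,0,0.037,-0.001,0],[0.036,0,0.039,-0.001,0],[0.038,0,0.039,-0.001,0]]]'; python3 -m creep '[[[0.038,0,-0.001,-0.02,0],[0.045,0,-0.002,-0.05,0],[0.06,0,-0.002,-0.066,0]]]'
python3 - <<'E'
from h import *
st();P=orange('scene',R2W(.01,0),.06,.0,.14);info(P)
e=P[:,:2]-O;print('rx,ry,z mean',(e@X).mean()*1e3,(e@Y).mean()*1e3,P[:,2].mean()*1e3)
print(go(R2W(.029,.0966),.15,YAW['A']))
E
```

```text
t: 28.78
eef_pos: [0.5545, 0.1213, 0.0868]
orientation: [[-0.95, 0.311, -0.0], [0.311, 0.95, -0.0], [0.0, -0.0, -1.0]]
ft_force: [0.8, 0.2, 0.3]
width: 0.038
finger_force: 0.0
t: 29.15
eef_pos: [0.5544, 0.1192, 0.1541]
orientation: [[-0.95, 0.311, 0.001], [0.311, 0.95, 0.0], [-0.001, 0.001, -1.0]]
ft_force: [-0.5, 0.3, 0.2]
width: 0.06
finger_force: 0.0
t 29.15 rack x,y,z mm [ 31.5  -1.8 154.1] yaw 161.9 w 0.05997423109160458 F [-0.5  0.3  0.2] fin 0.0 q [  9.  26. 107.  -0.  47. -63.]
589 mean [0.5476 0.0983 0.0747] min [0.5005 0.0699 0.0379] max [0.5794 0.1247 0.1142] n [-0.269 -0.825  0.498]
rx,ry,z mean 9.452674752850905 -1.7275878669651081 74.65396937920386
(array([ 0.099 , -0.0033,  0.0052]), np.float64(-0.2))
```

```bash
python3 -m creep '[[[0.06,0.05,-0.003,0.003,0],[0.06,0.099,-0.0033,0.005,0],[0.06,0.099,-0.0033,0.005,0],[0.06,0.099,-0.0033,0.005,0]]]'
python3 - <<'E'
from h import *
st();P=orange('scene',R2W(.01,.0966),.07,.0,.14);e=P[:,:2]-O;print('rx,ry,z mean',(e@X).mean()*1e3,(e@Y).mean()*1e3,P[:,2].mean()*1e3)
print(go(R2W(.029,.0966),.087,YAW['A']))
E
```

```text
t: 29.7
eef_pos: [0.4593, 0.1471, 0.1477]
orientation: [[-0.951, 0.31, 0.001], [0.31, 0.951, 0.0], [-0.001, 0.0, -1.0]]
ft_force: [0.7, -0.2, 0.2]
width: 0.0603
finger_force: 0.0
t 29.7 rack x,y,z mm [ 28.8  97.3 147.7] yaw 161.9 w 0.06030939907288819 F [ 0.7 -0.2  0.2] fin 0.0 q [ 14.  21. 118.  -0.  41. -58.]
rx,ry,z mean 9.290379635850652 96.90982269245124 74.6710627739331
(array([-0.0002,  0.0002,  0.0607]), np.float64(-0.2))
```

```bash
python3 -m creep '[[[0.06,0,0,0.04,0],[0.06,0,0,0.0605,0],[0.06,0,0,0.0605,0],[0.035,0,0.002,0.0605,0],[0.035,0,0.002,0.0605,0],[0.03,0,-0.008,0.0605,0],[0.03,0,-0.008,0.0605,0],[0.024,0,-0.018,0.0605,0],[0.024,0,-0.018,0.0605,0],[0.02,0,-0.027,0.0605,0],[0.02,0,-0.029,0.0605,0]]]'; python3 -m creep '[[[0.0,0,-0.003,0,0],[0.0,0,-0.003,0,0],[0.0,0,-0.003,0,0],[0.0,0,-0.003,-0.01,0],[0.0,0,-0.003,-0.03,0],[0.0,0,-0.003,-0.06,0],[0.0,0,-0.003,-0.09,0],[0.0,0,-0.003,-0.1,10],[0.0,0,-0.003,-0.1,20],[0.0,0,-0.003,-0.1,30],[0.0,0,-0.003,-0.1,40],[0.0,0,-0.003,-0.1,50]]]'; python3 -c "
from h import *
st();info(orange('scene',R2W(0,.0966),.045,.12,.3))"
```

```text
t: 31.12
eef_pos: [0.4494, 0.1189, 0.0872]
orientation: [[-0.95, 0.311, -0.001], [0.311, 0.95, -0.0], [0.0, -0.0, -1.0]]
ft_force: [0.2, 0.7, -0.2]
width: 0.0196
finger_force: 0.1
t: 32.62
eef_pos: [0.4486, 0.1165, 0.1877]
orientation: [[-0.368, 0.93, -0.0], [0.93, 0.368, -0.0], [-0.0, -0.0, -1.0]]
ft_force: [-0.6, 0.1, -1.9]
width: 0.0133
finger_force: 58.6
t 32.625 rack x,y,z mm [ -3.6  98.  187.7] yaw 111.6 w 0.013339038684631615 F [-0.6  0.1 -1.9] fin 58.625237345695496 q [ 11.  16. 118.  -0.  46. -11.]
251 mean [0.4501 0.0994 0.184 ] min [0.4327 0.0852 0.1439] max [0.4618 0.1359 0.2264] n [-0.919 -0.387  0.071]
```

```bash
python3 -m creep '[[[0.0,0,0,0,10.6],[0.0,0,0,0,21.2],[0.0,0,0,0,31.8],[0.0,0,0,0,42.4],[0.0,0,0,0,53],[0.0,0,0,0,63.6],[0.0,0,0,0,74],[0.0,0,0,0,85],[0.0,0,0,0,95],[0.0,0,0,0,106],[0.0,0,0,0,116],[0.0,0,0,0,127]]]'
python3 - <<'E'
from h import *
st();print(go(R2W(-.005,.0975),.0905,YAW['B']))
ci,im,d=shot('scene');hsv=cv2.cvtColor(im,cv2.COLOR_BGR2HSV)
# stamp would be a low-saturation patch 31 mm above the lower edge (z about .168), mid-width
for dz in(.142,.15,.158,.166,.174):
    for dy in(-.02,-.01,0,.01,.02):
        u,v=proj(ci,np.r_[R2W(-.0105,.0975+dy),dz])[0].round().astype(int);print(hsv[v,u],end=' ')
    print()
E
```

```text
t: 34.17
eef_pos: [0.4486, 0.1165, 0.1876]
orientation: [[0.966, -0.259, -0.0], [-0.259, -0.966, -0.0], [-0.0, 0.0, -1.0]]
ft_force: [-0.5, -0.6, -2.2]
width: 0.0135
finger_force: 58.6
t 34.175 rack x,y,z mm [ -3.6  98.  187.6] yaw -15.0 w 0.013495469591870044 F [-0.5 -0.6 -2.2] fin 58.62387478351593 q [ 11.  16. 118.  -0.  46. 116.]
(array([0.0004, 0.0014, 0.0971]), np.float64(2.9))
[ 10 169 116] [ 10 141 119] [ 10 170 114] [ 10 157 117] [ 10 170 114] 
[ 10 174 113] [ 10 173 115] [ 10 174 114] [ 10 174 116] [ 10 172 113] 
[ 10 173 115] [ 10 174 116] [ 10 172 113] [ 10 172 114] [ 10 172 114] 
[ 10 171 115] [ 10 174 116] [ 10 173 115] [ 10 171 115] [ 10 173 115] 
[ 10 172 114] [ 10 170 114] [ 10 171 109] [ 10 172 113] [ 10 175 115]
```

```bash
python3 -m creep '[[[0.0,0.0004,0.0014,0.02,3],[0.0,0.0004,0.0014,0.05,3],[0.0,0.0004,0.0014,0.075,3],[0.0,0.0004,0.0014,0.09,3],[0.0,0.0004,0.0014,0.097,3],[0.0,0.0004,0.0014,0.099,3],[0.0,0.0004,0.0014,0.099,3]]]'; python3 -m creep '[[[0.0,0,0,0.0012,0],[0.0,0,0,0.0012,0]]]'; python3 -c "
from h import *
st()"
```

```text
t: 35.1
eef_pos: [0.4491, 0.1152, 0.0887]
orientation: [[0.952, -0.306, 0.001], [-0.306, -0.952, 0.0], [0.001, -0.0, -1.0]]
ft_force: [-0.4, 0.3, -1.5]
width: 0.0132
finger_force: 58.6
t: 35.35
eef_pos: [0.4493, 0.1152, 0.0876]
orientation: [[0.952, -0.306, 0.001], [-0.306, -0.952, 0.0], [0.001, -0.001, -1.0]]
ft_force: [0.3, 0.6, 4.3]
width: 0.0129
finger_force: 59.7
t 35.35 rack x,y,z mm [-4.6 96.9 87.6] yaw -17.8 w 0.012933970618528644 F [0.3 0.6 4.3] fin 59.67878580093384 q [ 11.  26. 123.   0.  31. 118.]
```

Contact; lean it back and withdraw.

```bash
python3 -m creep '[[[0.018,0,-0.005,0,0],[0.02,0,-0.011,0,0],[0.023,0,-0.017,0,0],[0.025,0,-0.022,0,0],[0.027,0,-0.026,0,0],[0.029,0,-0.03,0,0],[0.031,0,-0.034,0,0],[0.033,0,-0.037,0,0],[0.036,0,-0.039,0,0],[0.038,0,-0.039,0,0]]]'; python3 -m creep '[[[0.038,0,0.001,-0.02,0],[0.045,0,0.002,-0.05,0],[0.06,0,0.002,-0.1,0],[0.06,0,0.002,-0.13,0],[0.06,0,0.002,-0.13,0]]]'
python3 - <<'E'
from h import *
st()
for ry in(.0966,-.0015):
    P=orange('scene',R2W(.01,ry),.06,.0,.14);info(P);e=P[:,:2]-O;print('rx,ry,z mean',(e@X).mean()*1e3,(e@Y).mean()*1e3,P[:,2].mean()*1e3)
info(orange('scene',np.array([.507,-.265]),.1,.0,.045))
ci,im,d=shot('scene')
cv2.imwrite('pics/s6.png',cv2.resize(im[130:330,220:420],None,fx=3,fy=3))
for n in('sample_jar','brush_wood'):print(n,[np.round(r['uv']) for r in ctrl.place_of('scene',n)][:1])
E
```

```text
t: 36.6
eef_pos: [0.4608, 0.1523, 0.0871]
orientation: [[0.952, -0.307, -0.0], [-0.307, -0.952, 0.0], [-0.0, -0.0, -1.0]]
ft_force: [0.0, -0.2, -0.5]
width: 0.038
finger_force: 0.0
t: 37.22
eef_pos: [0.4615, 0.1505, 0.2193]
orientation: [[0.952, -0.307, 0.004], [-0.307, -0.952, 0.001], [0.004, -0.002, -1.0]]
ft_force: [0.4, 0.1, -1.4]
width: 0.0598
finger_force: 0.0
t 37.225 rack x,y,z mm [ 32.7  96.3 219.3] yaw -17.9 w 0.059765329097925014 F [ 0.4  0.1 -1.4] fin 0.0 q [ 14.  15. 113.  -0.  51. 122.]
597 mean [0.4554 0.128  0.075 ] min [0.4231 0.0996 0.0377] max [0.4924 0.1545 0.1142] n [-0.254 -0.829  0.499]
rx,ry,z mean 9.427908616260462 95.1023465220478 75.02864561717412
591 mean [0.5478 0.0982 0.0744] min [0.496  0.0697 0.0378] max [0.5814 0.1247 0.1135] n [-0.252 -0.831  0.495]
rx,ry,z mean 9.449516995071798 -2.006956279648012 74.38897202319774
726 mean [ 0.5069 -0.2661  0.0199] min [ 0.4628 -0.2941  0.0066] max [ 0.5501 -0.2271  0.0246] n [-0.003  0.007  1.   ]
sample_jar [array([390., 220.])]
brush_wood [array([279., 258.])]
```

View pics/s6.png

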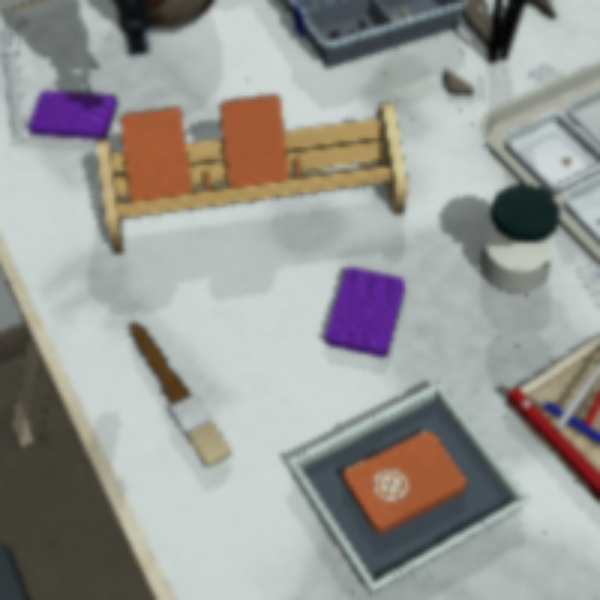

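The two plain tiles lean in the rack with their backs out (155,150 and 255,140). The stamped tile lies flat in the tray with the stamp up (390,485). The jar and brush have not moved. I'm handing the job in.

```bash
python3 -c "
from station import ctrl
print(ctrl.finish_job())"
```

```text
the job is handed in; nothing more can be done
None
```

The job was handed in at about 37 s: both plain-backed tiles lean in the rack with their backs out, the stamped tile lies flat in the finds tray with the stamp up, and the jar and brush are where they were.

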